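Shut the tall isolation valve with the long T-key

ROBOT

A 6-joint arm with a two-finger parallel gripper is mounted at the origin on a cart in front of the work surface, level with it; the furniture and walls round the work are solid. World frame = base frame: x ahead of the robot, y to its left, z up, the work surface at z = 0. Lengths are in m, angles in rad, forces in N, time in s.
With the tool pointing down it reaches from about 0.375 to 0.975 m from the base axis. Payload 3.8 kg.
Tool frame: the origin (TCP) lies at the very end of the fingers, on their centre line; the grasp point (between the pads) lies 19 mm behind it; z points along the fingers, y is the direction in which the jaws open and shut (so a half turn about z gives the same grasp; the last joint's range is limited). The gripper opens to 85 mm and grips with 20 to 120 N. Pads are 22 mm wide; open, the fingers measure 114 mm over their backs; the gripper's body (76 mm by 85 mm) begins 54 mm behind the grasp point. The pads swing forward as they close: fully open they stand 13 mm farther back than shut.
Start: joints at [1.233, 0.264, 1.604, -0, 1.274, -0.037], TCP at [0.2, 0.645, 0.231] pointing down, gripper open.
Joint ranges: [-2.63, 2.63], [-0.94, 2.18], [0.31, 2.57], [-1.31, 4.45], [0, 2.66], [-2.55, 2.55]. Speed limits (rad/s): [2.57, 2.57, 3.14, 3.14, 3.14, 3.14].

INTERFACE

Orientations are given as a rotation vector (axis times angle).
In Python, from workcell import bot, viewer gives the robot as it stands.
- The arm moves only by the tool jog_arm, never from a script. Its argument "motion" is a list of rows, each an object of numbers: "dx", "dy", "dz": the shift along the world's x, y, z in cm; "turn": the turn about the world's z in rad. A call has 1 to 12 rows; each row shifts and turns the commanded pose from where the row before left it; what a row does not reach is not made up. A row lasts 1/12 s, in which the tool goes at most 41.7 mm and 7.16 degrees, less where a joint would pass 70% of its speed; a pose out of reach is approached as far as the arm can. A call is refused whole if a number of a shift passes 4.17 or a number of a turn 0.125, either way. A call with a gripper value outside its range is refused whole. "fingers" is the finger opening in cm, from 0 to 8.54, set as the call begins (left out, the last holds). The fingers move at their own pace and stop on an object; "grip_force" is the grip in N (left out, the last holds). Time passes only in rows, so rows that do not move let the fingers close. It gives the time, the measured TCP pose, the force and the opening at its end, in the units of the state.
- bot.read_state(): the state, without advancing time (a new reading comes with each control period).
- viewer.read_camera(name): name is "scene" or "top"; returns (picture, depth): 384x512x3 uint8, red, green, blue; 384x512 float32, m along the optical axis (not along the pixel's ray), 0 where there is no reading.
- viewer.camera_info(name): a dict with "vertical_fov" (degrees; the focal length in pixels is half the picture's height over the tangent of half this angle, whatever the lens; pixels are square), "cx", "cy" (the principal point, pixels), "R" (3x3) and "t" (3): a world point X has camera coordinates R X + t. Camera axes: x right, y down, z forward; pixel columns grow to the right and rows downward; lengths in m; the calibration is good to about 2 mm. A picture is of the moment at which its call begins. camera_info takes no time and is no camera call.
- bot.finish_job(): hands the job in, once; it reports no verdict.
The state is a dict: "time": time; "q": joint angles; "joint_vel": joint speeds; "joint_torque": joint torques, N m; "tool_pos": TCP position; "tcp_rot": TCP orientation; "wrist_force": force on the tool from outside, world axes, zero at the start; "torque": the same for the moment, N m; "width": opening from 0.0 (shut) to 1.0 (fully open).
Only numpy, scipy, OpenCV 4.12 (cv2) and the standard library are available. Lean on these libraries where they do the work, as an engineer would, in place of code of your own. Each camera call takes 0.05 s, during which the arm holds its last target. There are 200 camera calls.

TASK

Shut the isolation valve with the tall tower: take the long T-key out of the rack by its crossbar, lower it down the tower's shaft until its socket sits fully on the square stem at the bottom, and turn it clockwise (seen from above) about a quarter turn, until the stem is at or near its stop. Then let go and leave the key standing in the shaft. The other valve, with the short tower, and the short key are not part of the job.

Things in the scene. Friction and masses are not known exactly. Their poses are not given: they have to be found in the camera images.
- long_key_grip (a point): Centre of the long steel T-key's crossbar, 76 mm long (x axis), 14 wide (y), 16 high; z points up the rod. The key (0.2 kg) stands loose in one well (50 mm deep) of a grey rack 60 mm high, bar 160 mm over the worktop. The other well holds a short T-key, bar at 90 mm, too short to reach the stem. The wells may be swapped; the bar's heading varies.
- long_key_tip (a point): Centre of the open end of the long key's square socket, 150 mm below the bar's centre. The socket is 22.5 mm wide inside, 32 mm deep, 30 mm (37 over corners) over its outside; its flats are parallel and square to the crossbar. A 32 mm collar sits on the rod 80 mm below the bar's centre.
- tall_mouth (a point): Mouth centre of the tall valve's tower, 132 mm over the worktop; z up, x and y parallel to the sides of its 64 mm square fixed foot (pipe stubs along x). Funnel 72 mm wide inside, narrowing in 24 mm to a 44 mm bore with its floor 102 mm below the mouth. Key fully down: it stands on the floor, bar centre 48 mm above the mouth. A similar valve, tower 85 mm, stands near; they may change places.
- tall_stem (a joint): Angle (rad) of the 18 mm square stem on the bore's floor, 30 mm high, the top 12 mm tapered. 0 (open): flats parallel to the foot's sides; grows clockwise seen from above to the stop at 1.4 (shut). Starts at 0 to 0.1; light friction (0.1 N m), stays where left. The socket has 0.35 rad of free turn either way on it and fits at any quarter turn.
Not all that is in view belongs to the job. What is shaped like the part that bears long_key_grip but pink is not meant.

How it is judged:
On the way:
1. the long key's socket is on the stem at the bottom of the tall tower's shaft (horizontal distance between long_key_grip and tall_mouth below 0.02 m and z of long_key_grip in the frame of tall_mouth below 0.058 m), for 0.2 s.
At the end, for the whole second after the job is handed in: The tall valve's stem is turned clockwise past 1.0 rad (its stop is at 1.4), and the long key stands in the tower's shaft with its socket on the stem: the crossbar's centre within 20 mm of the shaft's axis and less than 58 mm above the mouth (48 mm when fully down) (all of step 1 and value of joint tall_stem above 1 rad); the robot touches nothing.
It also fails if it takes over 48 s, if anything falls off the work surface, if the arm or the gripper's body presses on something with over 40 N, if the wrist force passes 120 N, or if a joint passes its speed limit or range.

## Working session

There is one attempt and no reset: what is moved stays moved. The work goes in short steps, Python scripts to look and compute and a tool call to move; the robot and the scene stay as the last step left them, time stands still between calls to the robot, and variables do not carry over. Pictures are saved under pics/ and viewed, about 8 in all and at most 12, crops included, and the job is handed in when it is done.

Besides the shell and the picture viewer there is one more tool, called after "Emit:" by a JSON object that holds its "name" and its "arguments". jog_arm: Moves the arm, as the interface text tells. Its arguments: {"type":"object","properties":{"motion":{"type":"array"},"fingers":{"type":"number"},"grip_force":{"type":"number"}},"required":["motion"]}

```bash
mkdir -p pics; ls; cat > h.py <<'E'
import numpy as np, cv2
from workcell import bot, viewer
def grab(n,f):
    p,d=viewer.read_camera(n); cv2.imwrite(f'pics/{f}.png',p[:,:,::-1]); np.save(f'pics/{f}.npy',d); return p,d
def K(n):
    i=viewer.camera_info(n); f=192/np.tan(np.radians(i['vertical_fov'])/2); return i,f
def cloud(n,d):
    i,f=K(n); v,u=np.mgrid[:384,:512]
    P=np.stack([(u-i['cx'])/f*d,(v-i['cy'])/f*d,d],-1)
    W=(P-np.array(i['t']))@np.array(i['R']); W[d==0]=np.nan; return W
def ray(n,u,v,z):
    i,f=K(n); R=np.array(i['R']); c=-R.T@np.array(i['t']); r=R.T@np.array([(u-i['cx'])/f,(v-i['cy'])/f,1]); return c+r*(z-c[2])/r[2]
E
python3 - <<'E'
from h import *
for n in('scene','top'):
    p,d=grab(n,n+'0'); i=viewer.camera_info(n); print(i, (d==0).mean())
    R=np.array(i['R']);print(-R.T@np.array(i['t']))
s=bot.read_state();print(s)
a=cv2.imread('pics/top0.png');b=cv2.imread('pics/scene0.png')
E
```

```text
pics
{'vertical_fov': 57.67546842729208, 'cx': 258.95430298149466, 'cy': 191.81672872631933, 'R': array([[-0.81938405, -0.57319187, -0.00780091],
       [-0.39585264,  0.57561363, -0.71552054],
       [ 0.41462087, -0.58319811, -0.69854814]]), 't': array([0.36725769, 0.35839154, 0.64164241])} 0.003992716471354167
[0.17675699 0.37841871 0.70751957]
{'vertical_fov': 48.83187056986536, 'cx': 261.1159100215868, 'cy': 189.61884777319037, 'R': array([[-0.04490061, -0.99897107, -0.00638251],
       [-0.97468611,  0.04520803, -0.21895941],
       [ 0.21902266, -0.00361047, -0.97571309]]), 't': array([-0.07033354,  0.52884099,  0.84779605])} 0.004053751627604167
[ 0.3266094  -0.09110809  0.94255152]
{'time': 0.1, 'q': array([ 1.23312768e+00,  2.64686884e-01,  1.60524873e+00,  2.60702686e-05,
        1.27370018e+00, -3.68738222e-02]), 'joint_vel': array([-0.00024713, -0.00088076, -0.0022851 ,  0.000513  , -0.00119515,
       -0.000162  ]), 'joint_torque': array([ 4.45018513e-04, -5.16709256e+01, -3.68591774e+01, -1.69131813e-04,
        6.27574263e-03,  4.01219120e-05]), 'tool_pos': array([0.19974489, 0.64407311, 0.23007431]), 'tcp_rot': array([-0.47065918, -3.10572547,  0.00314555]), 'wrist_force': array([ 0.20865679, -0.12152032, -0.80011209]), 'torque': array([-0.01387966, -0.03626618, -0.00042622]), 'width': 1.0000081767787523}
```

View pics/top0.png

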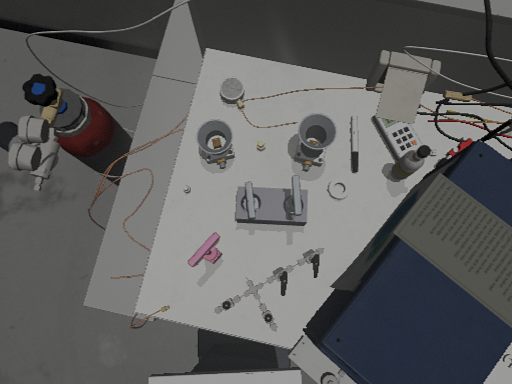

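View pics/scene0.png

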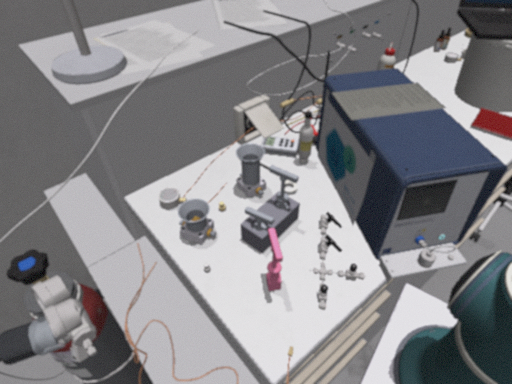

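The top view shows the rack at (272,205), with bars at (250,200) and (297,196). The towers are at (215,138) and (317,132), and the pink decoy is at (205,250). In the scene view the taller tower is at (251,165) and the higher bar at (284,173). Next I measure them by depth from both views.

```bash
cat > m.py <<'E'
from h import *
C={n:cloud(n,np.load(f'pics/{n}0.npy')) for n in('top','scene')}
def sel(n,box,z0,z1):
    u0,v0,u1,v1=box; W=C[n][v0:v1,u0:u1].reshape(-1,3); return W[(W[:,2]>z0)&(W[:,2]<z1)]
for n,b in(('top',(280,165,320,225)),('scene',(255,155,310,215)),('top',(235,170,268,225)),('scene',(240,195,285,235))):
    W=sel(n,b,.075,.2)
    z=np.percentile(W[:,2],90); W=W[W[:,2]>z-.012]
    r=cv2.minAreaRect((W[:,:2]*1000).astype(np.float32)); print('bar',n,len(W),'ztop',z.round(4),r,W.mean(0).round(4))
for n,b in(('top',(292,105,345,160)),('scene',(228,138,272,180)),('top',(192,115,236,160)),('scene',(172,195,218,235))):
    W=sel(n,b,.06,.16); z=np.percentile(W[:,2],95); W=W[W[:,2]>z-.006]
    A=np.c_[2*W[:,:2],np.ones(len(W))]; s=np.linalg.lstsq(A,(W[:,:2]**2).sum(1),rcond=None)[0]
    print('mouth',n,len(W),z.round(4),s[:2].round(4),'r',np.sqrt(s[2]+s[0]**2+s[1]**2).round(4), cv2.minEnclosingCircle((W[:,:2]*1000).astype(np.float32)))
a=cv2.imread('pics/top0.png')[95:235,180:360]; b=cv2.imread('pics/scene0.png')[125:265,165:345]
cv2.imwrite('pics/c1.png',cv2.resize(np.vstack([a]),None,fx=4,fy=4,interpolation=cv2.INTER_CUBIC))
E
python3 m.py
```

```text
bar top 305 ztop 0.1693 ((488.6189270019531, -160.56509399414062), (75.47158813476562, 14.08034610748291), 0.7967461347579956) [ 0.4881 -0.1601  0.1674]
bar scene 220 ztop 0.1705 ((489.4603576660156, -159.48851013183594), (76.02606964111328, 16.665922164916992), 0.6628646850585938) [ 0.4868 -0.1562  0.1674]
bar top 251 ztop 0.0998 ((496.6988830566406, -71.22665405273438), (75.2327880859375, 13.949451446533203), 4.03012752532959) [ 0.4955 -0.0713  0.0978]
bar scene 50 ztop 0.1591 ((416.5015869140625, -0.36165618896484375), (13.53868579864502, 17.558622360229492), 44.977752685546875) [4.167e-01 2.000e-04 1.597e-01]
mouth top 351 0.133 [ 0.6251 -0.2133] r 0.0361 ((625.9360961914062, -213.60446166992188), 39.828857421875)
mouth scene 166 0.1351 [ 0.6121 -0.2041] r 0.0443 ((589.0010375976562, -194.889892578125), 82.28852081298828)
mouth top 292 0.0866 [6.409e-01 1.000e-04] r 0.0364 ((641.1287231445312, 0.4726611077785492), 39.913185119628906)
mouth scene 202 0.0882 [0.6415 0.002 ] r 0.0366 ((642.94140625, 1.3665838241577148), 39.839263916015625)
```

View pics/c1.png

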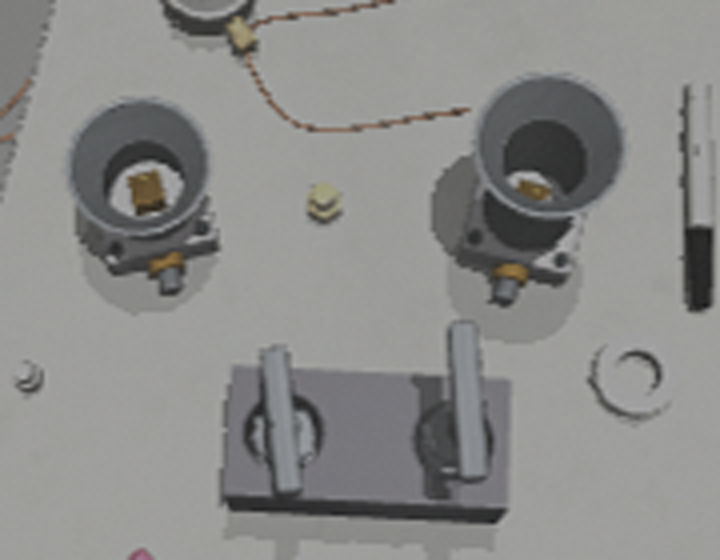

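The crop shows the tall tower's mouth at top-view pixel (317,132) with its pipe stub near (306,166). The long bar is at (297,196), running about along world x. I still need the foot's heading and the obstacles.

```bash
cat > m2.py <<'E'
from m import C
from h import *
S=np.vstack([C[n].reshape(-1,3) for n in C]); S=S[~np.isnan(S[:,0])]
Wm=C['scene'].reshape(-1,3); c=np.array([.6251,-.2133])
q=Wm[(abs(Wm[:,2]-.134)<.004)&(np.hypot(*(Wm[:,:2]-c).T)<.05)]
A=np.c_[2*q[:,:2],np.ones(len(q))]; s=np.linalg.lstsq(A,(q[:,:2]**2).sum(1),rcond=None)[0]; print('mouth scene refit',len(q),s[:2],np.sqrt(s[2]+s[0]**2+s[1]**2))
r=np.hypot(*(S[:,:2]-c).T)
for z0 in np.arange(.005,.06,.005):
    k=S[(r<.09)&(abs(S[:,2]-z0)<.0025)]; print(z0.round(3),len(k),k.min(0).round(3)[:2] if len(k) else'',k.max(0).round(3)[:2] if len(k) else'')
from collections import Counter
# low-lying points map around tall foot, 4mm cells
for n in C:
    P=C[n].reshape(-1,3); k=P[(abs(P[:,:2]-c).max(1)<.075)&(P[:,2]>.008)&(P[:,2]<.06)]
    g=np.full((26,26),'.'); 
    for x,y,z in k:
        a,b=int((x-c[0]+.078)/.006),int((y-c[1]+.078)/.006); g[25-a,25-b]=str(int(z*100))
    print(n); print('\n'.join(''.join(t) for t in g))
o=S[(S[:,2]>.2)&(S[:,0]>-.1)&(S[:,0]<.9)&(S[:,1]>-.6)&(S[:,1]<.8)]
print('obst', len(o)); H,xe,ye=np.histogram2d(o[:,0],o[:,1],bins=[np.arange(-.1,.95,.1),np.arange(-.6,.85,.1)]); print(H.astype(int))
E
python3 m2.py | grep -v ^bar
```

```text
mouth top 351 0.133 [ 0.6251 -0.2133] r 0.0361 ((625.9360961914062, -213.60446166992188), 39.828857421875)
mouth scene 166 0.1351 [ 0.6121 -0.2041] r 0.0443 ((589.0010375976562, -194.889892578125), 82.28852081298828)
mouth top 292 0.0866 [6.409e-01 1.000e-04] r 0.0364 ((641.1287231445312, 0.4726611077785492), 39.913185119628906)
mouth scene 202 0.0882 [0.6415 0.002 ] r 0.0366 ((642.94140625, 1.3665838241577148), 39.839263916015625)
mouth scene refit 149 [ 0.6261646  -0.21133255] 0.03649747294286186
0.005 1097 [ 0.537 -0.302] [ 0.714 -0.124]
0.01 45 [ 0.555 -0.268] [ 0.695 -0.16 ]
0.015 72 [ 0.543 -0.265] [ 0.663 -0.172]
0.02 101 [ 0.575 -0.233] [ 0.676 -0.173]
0.025 113 [ 0.576 -0.246] [ 0.674 -0.172]
0.03 292 [ 0.586 -0.243] [ 0.666 -0.174]
0.035 145 [ 0.589 -0.237] [ 0.662 -0.177]
0.04 58 [ 0.595 -0.234] [ 0.658 -0.186]
0.045 54 [ 0.599 -0.235] [ 0.648 -0.187]
0.05 59 [ 0.599 -0.234] [ 0.648 -0.186]
0.055 72 [ 0.6   -0.236] [ 0.647 -0.186]
top
..........................
........0.................
..........................
..........................
..........................
.....
[... 1311 characters left out ...]
0   18    0    0    0    0    0    0    0]
 [   0    0  314    0    0  835 4844    0    0    0    0    0    0    0]
 [   0  401 2768 2456    2   15   55    0    0    0    0    0    0    0]
 [  55 3565 5713 6553 1593    0    0    0    0    0    0    0    0    0]
 [ 493 4208 5364 2751    0    0    0    0    0    0    0    0    0    0]
 [ 512 4350 2823    0    0    0    0    0    0    0    0    0    0    0]
 [  52 1792    0    0    0    0    0    0    0  547    0    0    0    0]
 [ 238  203    0    0    0    0    0    0    0  695    0    0    0    0]
 [2349 4075 1444   16    0    0  209   95    0    0    0    0    0    0]
 [ 363  475 2200 2983 2547 2132  465  124    6    0    0    0    0    0]]
```

```bash
cat > m3.py <<'E'
from m import C
from h import *
for n in C:
    P=C[n].reshape(-1,3); P=P[~np.isnan(P[:,0])]
    o=P[(P[:,0]>.0)&(P[:,0]<.75)&(P[:,1]>-.7)&(P[:,1]<0.0)&(P[:,2]>.2)]
    print(n,len(o),'z pct',np.percentile(o[:,2],[5,25,50,75,95,100]).round(3))
    for az in(-.316,-.33):
        d=o[:,0]*np.sin(az)-o[:,1]*np.cos(az)   # distance to right side of plane
        s=o[:,0]*np.cos(az)+o[:,1]*np.sin(az)
        for a in np.arange(0,.7,.05):
            k=(s>a)&(s<=a+.05)&(o[:,2]>.2)
            if k.sum(): j=np.argmin(d[k]); print(az,a.round(2),k.sum(),'min d',d[k].min().round(3),'1pct',np.percentile(d[k],1).round(3),o[k][j].round(3),'zmax',o[k][:,2].max().round(3))
    t=o[o[:,2]>.2]; print(cv2.minAreaRect((t[:,:2]*1000).astype(np.float32)))
E
python3 m3.py | grep -v -e ^bar -e ^mouth
```

```text
top 32664 z pct [0.253 0.265 0.266 0.267 0.268 0.341]
-0.316 0.2 210 min d 0.135 1pct 0.137 [ 0.194 -0.206  0.261] zmax 0.268
-0.316 0.25 4541 min d 0.086 1pct 0.09 [ 0.233 -0.166  0.248] zmax 0.269
-0.316 0.3 5799 min d 0.098 1pct 0.103 [ 0.255 -0.186  0.206] zmax 0.27
-0.316 0.35 5365 min d 0.121 1pct 0.126 [ 0.296 -0.224  0.219] zmax 0.27
-0.316 0.4 4513 min d 0.141 1pct 0.147 [ 0.336 -0.259  0.216] zmax 0.27
-0.316 0.45 3802 min d 0.162 1pct 0.168 [ 0.399 -0.301  0.267] zmax 0.27
-0.316 0.5 3018 min d 0.175 1pct 0.183 [ 0.421 -0.322  0.264] zmax 0.271
-0.316 0.55 2265 min d 0.199 1pct 0.205 [ 0.462 -0.36   0.269] zmax 0.271
-0.316 0.6 1608 min d 0.237 1pct 0.24 [ 0.497 -0.412  0.234] zmax 0.27
-0.316 0.65 384 min d 0.26 1pct 0.262 [ 0.537 -0.449  0.214] zmax 0.326
-0.33 0.2 139 min d 0.133 1pct 0.135 [ 0.193 -0.207  0.262] zmax 0.268
-0.33 0.25 4265 min d 0.082 1pct 0.086 [ 0.233 -0.166  0.248] zmax 0.269
-0.33 0.3 5772 min d 0.093 1pct 0.098 [ 0.254 -0.186  0.233] zmax 0.27
-0.33 0.35 5393 min d 0.116 1pct 0.12 [ 0.294 -0.223  0.224] zmax 0.27
-0.33 0.4 4569 min d 0.135 1pct 0.1
[... 1683 characters left out ...]
233 -0.164  0.25 ] zmax 0.271
-0.33 0.3 2055 min d 0.09 1pct 0.093 [ 0.256 -0.183  0.247] zmax 0.271
-0.33 0.35 1809 min d 0.114 1pct 0.116 [ 0.295 -0.221  0.208] zmax 0.271
-0.33 0.4 1583 min d 0.132 1pct 0.136 [ 0.336 -0.255  0.219] zmax 0.272
-0.33 0.45 1409 min d 0.155 1pct 0.158 [ 0.4  -0.3   0.27] zmax 0.272
-0.33 0.5 1163 min d 0.167 1pct 0.175 [ 0.422 -0.322  0.27 ] zmax 0.272
-0.33 0.55 994 min d 0.189 1pct 0.198 [ 0.463 -0.359  0.27 ] zmax 0.272
-0.33 0.6 599 min d 0.222 1pct 0.223 [ 0.496 -0.405  0.208] zmax 0.271
-0.33 0.65 196 min d 0.247 1pct 0.248 [ 0.535 -0.444  0.258] zmax 0.327
((379.7965087890625, -385.2598876953125), (375.29595947265625, 946.5361328125), 59.0819206237793)
```

Emit:
{"name": "jog_arm", "arguments": {"motion": [{"dx": 1.2, "dy": -3.35, "turn": 0.013}, {"dx": 1.2, "dy": -3.35, "turn": 0.013}, {"dx": 1.2, "dy": -3.35, "turn": 0.013}, {"dx": 1.2, "dy": -3.35, "turn": 0.013}, {"dx": 1.2, "dy": -3.35, "turn": 0.013}, {"dx": 1.2, "dy": -3.35, "turn": 0.013}, {"dx": 1.2, "dy": -3.35, "turn": 0.013}, {"dx": 1.2, "dy": -3.35, "turn": 0.013}, {"dx": 1.2, "dy": -3.35, "turn": 0.013}, {"dx": 1.2, "dy": -3.35, "turn": 0.013}, {"dx": 1.2, "dy": -3.35, "turn": 0.013}, {"dx": 1.2, "dy": -3.35, "turn": 0.013}], "fingers": 8.5, "grip_force": 60}}

```text
validation failed for argument at $.mo...
```

Emit:
{"name": "jog_arm", "arguments": {"motion": [{"dx": 1.2, "dy": -3.35, "turn": 0.013}, {"dx": 1.2, "dy": -3.35, "turn": 0.013}, {"dx": 1.2, "dy": -3.35, "turn": 0.013}, {"dx": 1.2, "dy": -3.35, "turn": 0.013}, {"dx": 1.2, "dy": -3.35, "turn": 0.013}, {"dx": 1.2, "dy": -3.35, "turn": 0.013}, {"dx": 1.2, "dy": -3.35, "turn": 0.013}, {"dx": 1.2, "dy": -3.35, "turn": 0.013}, {"dx": 1.2, "dy": -3.35, "turn": 0.013}, {"dx": 1.2, "dy": -3.35, "turn": 0.013}, {"dx": 1.2, "dy": -3.35, "turn": 0.013}, {"dx": 1.2, "dy": -3.35, "turn": 0.013}]}}

```text
validation failed for argument at $.mo...
```

Emit:
{"name": "jog_arm", "arguments": {"motion": [{"dx": 1.2, "dy": -3.35, "dz": 0, "turn": 0.013}], "fingers": 8.5, "grip_force": 60}}

```text
time: 0.18
tool_pos: [0.2103, 0.6145, 0.2297]
tcp_rot: [-0.446, -3.108, -0.002]
wrist_force: [1.4, 0.2, 0.1]
width: 0.994
```

Emit:
{"name": "jog_arm", "arguments": {"motion": [{"dx": 1.2, "dy": -3.35, "dz": 0, "turn": 0.013}, {"dx": 1.2, "dy": -3.35, "dz": 0, "turn": 0.013}, {"dx": 1.2, "dy": -3.35, "dz": 0, "turn": 0.013}, {"dx": 1.2, "dy": -3.35, "dz": 0, "turn": 0.013}, {"dx": 1.2, "dy": -3.35, "dz": 0, "turn": 0.013}, {"dx": 1.2, "dy": -3.35, "dz": 0, "turn": 0.013}, {"dx": 1.2, "dy": -3.35, "dz": 0, "turn": 0.013}, {"dx": 1.2, "dy": -3.35, "dz": 0, "turn": 0.013}, {"dx": 1.2, "dy": -3.35, "dz": 0, "turn": 0.013}, {"dx": 1.2, "dy": -3.35, "dz": 0, "turn": 0.013}, {"dx": 1.2, "dy": -3.35, "dz": 0, "turn": 0.013}, {"dx": 1.2, "dy": -3.35, "dz": 0, "turn": 0.013}]}}

```text
time: 1.18
tool_pos: [0.3558, 0.2074, 0.231]
tcp_rot: [-0.205, -3.135, 0.0]
wrist_force: [0.8, 1.2, -0.3]
width: 0.998
```

Emit:
{"name": "jog_arm", "arguments": {"motion": [{"dx": 1.2, "dy": -3.35, "dz": 0, "turn": 0.013}, {"dx": 1.2, "dy": -3.35, "dz": 0, "turn": 0.013}, {"dx": 1.2, "dy": -3.35, "dz": 0, "turn": 0.013}, {"dx": 1.2, "dy": -3.35, "dz": 0, "turn": 0.013}, {"dx": 1.2, "dy": -3.35, "dz": 0, "turn": 0.013}, {"dx": 1.2, "dy": -3.35, "dz": 0, "turn": 0.013}, {"dx": 1.2, "dy": -3.35, "dz": 0, "turn": 0.013}, {"dx": 1.2, "dy": -3.35, "dz": 0, "turn": 0.013}, {"dx": 1.2, "dy": -3.35, "dz": 0, "turn": 0.013}, {"dx": 1.2, "dy": -3.35, "dz": 0, "turn": 0.013}, {"dx": 1.2, "dy": -3.35, "dz": 0, "turn": 0.013}, {"dx": 0, "dy": 0, "dz": 0, "turn": 0}]}}

```text
time: 2.18
tool_pos: [0.4894, -0.1646, 0.2309]
tcp_rot: [-0.012, 3.141, -0.004]
wrist_force: [-0.4, -0.2, 0.5]
width: 0.995
```

```bash
cat > m4.py <<'E'
from m import C
from h import *
s=bot.read_state(); print(s['time'],s['q'].round(3),s['tool_pos'].round(4),s['tcp_rot'].round(3))
phi=np.arctan2(s['tcp_rot'][1],s['tcp_rot'][0]); print('jaw heading deg',np.degrees(2*phi)%180-90)
c=np.array([.6257,-.2125])
for n in C:
    P=C[n].reshape(-1,3); P=P[(np.hypot(*(P[:,:2]-c).T)<.1)&(P[:,2]>.012)&(P[:,2]<.045)]; P=P[:,:2]-c
    # left (max y) edge for |x|<.022 and near (min x) edges
    for nm,a,b,sg in(('maxy',0,1,1),('miny',0,1,-1),('minx',1,0,-1),('maxx',1,0,1)):
        pts=[]
        for t in np.arange(-.024,.025,.006):
            k=P[abs(P[:,a]-t)<.003]
            if len(k): pts.append((t,sg*np.sort(sg*k[:,b])[-2:].mean()))
        print(n,nm,np.round(np.array(pts)*1000).astype(int).tolist())
E
python3 m4.py | grep -v -e ^bar -e ^mouth
```

```text
2.1833 [-0.371 -0.039  1.94  -0.003  1.239 -1.949] [ 0.4894 -0.1646  0.2309] [-0.012  3.141 -0.004]
jaw heading deg -89.56047100801021
top maxy [[-24, 36], [-18, 38], [-12, 36], [-6, 33], [0, 32], [6, 30], [12, 27], [18, 27], [24, 5]]
top miny [[-24, -96], [-18, -98], [-12, -98], [-6, -99], [0, -99], [6, -98], [12, -98], [18, -97], [24, -8]]
top minx [[-24, -38], [-18, -39], [-12, -38], [-6, -36], [0, -41], [6, -45], [12, -50], [18, -49], [24, -26]]
top maxx [[-24, 8], [-18, 16], [-12, 20], [-6, 22], [0, 23], [6, 22], [12, 19], [18, -14], [24, 18]]
scene maxy [[-24, 36], [-18, 40], [-12, 39], [-6, 37], [0, 36], [6, 33], [12, 31], [18, 28], [24, 27]]
scene miny [[-24, -21], [-18, -24], [-12, 18], [-6, 23], [0, -95], [6, -99], [12, -95], [18, -95], [24, 13]]
scene minx [[-24, -21], [-18, -38], [-12, -37], [-6, -36], [0, -34], [6, -39], [12, -48], [18, -50], [24, -46]]
scene maxx [[-24, -18], [-18, -20], [-12, 50], [-6, 45], [0, -24], [6, 34], [12, 34], [18, 38], [24, 37]]
```

The foot heading is -17° (-0.30 rad) in both views, and the 32 mm half-width checks. I let the arm settle before the descent.

Emit:
{"name": "jog_arm", "arguments": {"motion": [{"dx": 0, "dy": 0, "dz": -1.5, "turn": 0}, {"dx": 0, "dy": 0, "dz": -1.5, "turn": 0}, {"dx": 0, "dy": 0, "dz": 0, "turn": 0}]}}

```text
time: 2.43
tool_pos: [0.4855, -0.1585, 0.1976]
tcp_rot: [0.016, -3.135, -0.004]
wrist_force: [-0.3, 0.5, -0.7]
width: 0.999
```

Emit:
{"name": "jog_arm", "arguments": {"motion": [{"dx": 0.1, "dy": -0.1, "dz": -1.0, "turn": 0}, {"dx": 0, "dy": 0, "dz": -1.0, "turn": 0}, {"dx": 0, "dy": 0, "dz": -1.0, "turn": 0}, {"dx": 0, "dy": 0, "dz": -1.0, "turn": 0}, {"dx": 0, "dy": 0, "dz": -1.0, "turn": 0}, {"dx": 0, "dy": 0, "dz": -0.6, "turn": 0}, {"dx": 0, "dy": 0, "dz": 0, "turn": 0}, {"dx": 0, "dy": 0, "dz": 0, "turn": 0}, {"dx": 0, "dy": 0, "dz": 0, "turn": 0}]}}

```text
time: 3.18
tool_pos: [0.4893, -0.1604, 0.1457]
tcp_rot: [-0.018, 3.141, -0.0]
wrist_force: [-0.3, 0.7, -0.5]
width: 0.996
```

Emit:
{"name": "jog_arm", "arguments": {"motion": [{"dx": 0, "dy": 0, "dz": -0.3, "turn": 0}, {"dx": 0, "dy": 0, "dz": 0, "turn": 0}, {"dx": 0, "dy": 0, "dz": 0, "turn": 0}, {"dx": 0, "dy": 0, "dz": 0, "turn": 0}, {"dx": 0, "dy": 0, "dz": 0, "turn": 0}, {"dx": 0, "dy": 0, "dz": 0, "turn": 0}, {"dx": 0, "dy": 0, "dz": 0, "turn": 0}, {"dx": 0, "dy": 0, "dz": 0, "turn": 0}, {"dx": 0, "dy": 0, "dz": 0, "turn": 0}, {"dx": 0, "dy": 0, "dz": 0, "turn": 0}, {"dx": 0, "dy": 0, "dz": 0, "turn": 0}, {"dx": 0, "dy": 0, "dz": 0, "turn": 0}], "fingers": 0, "grip_force": 60}}

```text
time: 4.18
tool_pos: [0.4893, -0.1604, 0.1427]
tcp_rot: [-0.018, 3.141, -0.0]
wrist_force: [-0.8, 0.5, 4.6]
width: 0.169
```

The opening is 14.4 mm, so the bar is held. Now I lift.

Emit:
{"name": "jog_arm", "arguments": {"motion": [{"dx": 0, "dy": 0, "dz": 0.7, "turn": 0}, {"dx": 0, "dy": 0, "dz": 1.5, "turn": 0}, {"dx": 0, "dy": 0, "dz": 1.5, "turn": 0}, {"dx": 0, "dy": 0, "dz": 1.5, "turn": 0}, {"dx": 0, "dy": 0, "dz": 1.5, "turn": 0}, {"dx": 0, "dy": 0, "dz": 2.0, "turn": 0}, {"dx": 0, "dy": 0, "dz": 2.0, "turn": 0}, {"dx": 0, "dy": 0, "dz": 2.0, "turn": 0}, {"dx": 0, "dy": 0, "dz": 2.0, "turn": 0}, {"dx": 0, "dy": 0, "dz": 2.0, "turn": 0}, {"dx": 0, "dy": 0, "dz": 1.0, "turn": 0}, {"dx": 0, "dy": 0, "dz": 0, "turn": 0}]}}

```text
time: 5.18
tool_pos: [0.49, -0.1608, 0.3217]
tcp_rot: [-0.018, 3.138, -0.002]
wrist_force: [0.6, -0.1, -2.1]
width: 0.167
```

Emit:
{"name": "jog_arm", "arguments": {"motion": [{"dx": 0.8, "dy": -0.3, "dz": 0, "turn": -0.036}, {"dx": 1.5, "dy": -0.58, "dz": 0, "turn": -0.036}, {"dx": 1.5, "dy": -0.58, "dz": 0, "turn": -0.036}, {"dx": 1.5, "dy": -0.58, "dz": 0, "turn": -0.036}, {"dx": 1.5, "dy": -0.58, "dz": 0, "turn": -0.036}, {"dx": 1.5, "dy": -0.58, "dz": 0, "turn": -0.036}, {"dx": 1.5, "dy": -0.58, "dz": 0, "turn": -0.036}, {"dx": 1.5, "dy": -0.58, "dz": 0, "turn": -0.036}, {"dx": 1.4, "dy": -0.5, "dz": 0, "turn": -0.036}, {"dx": 0.9, "dy": -0.36, "dz": 0, "turn": -0.036}, {"dx": 0, "dy": 0, "dz": 0, "turn": 0}, {"dx": 0, "dy": 0, "dz": 0, "turn": 0}]}}

```text
time: 6.18
tool_pos: [0.6242, -0.2123, 0.3166]
tcp_rot: [-0.543, -3.09, -0.001]
wrist_force: [0.0, 0.4, -2.5]
width: 0.164
```

Emit:
{"name": "jog_arm", "arguments": {"motion": [{"dx": 0, "dy": 0, "dz": 0, "turn": 0}, {"dx": 0, "dy": 0, "dz": 0, "turn": 0}, {"dx": 0, "dy": 0, "dz": 0, "turn": 0}, {"dx": 0, "dy": 0, "dz": 0, "turn": 0}]}}

```text
time: 6.52
tool_pos: [0.6246, -0.2123, 0.3196]
tcp_rot: [0.545, 3.094, -0.0]
wrist_force: [0.2, 0.9, -2.7]
width: 0.17
```

```bash
python3 - <<'E'
from h import *
s=bot.read_state(); print(s['time'],s['q'].round(3),s['tool_pos'].round(4),s['tcp_rot'].round(3))
p,d=grab('scene','scene1'); t,e=grab('top','top1')
a=p[40:240,170:370]; b=t[60:260,230:430]
cv2.imwrite('pics/c2.png',cv2.resize(np.hstack([a,b])[:,:,::-1],None,fx=2,fy=2,interpolation=cv2.INTER_CUBIC))
E
```

```text
6.5167 [-0.365  0.196  1.526 -0.     1.419 -1.588] [ 0.6246 -0.2123  0.3196] [ 0.545  3.094 -0.   ]
```

View pics/c2.png

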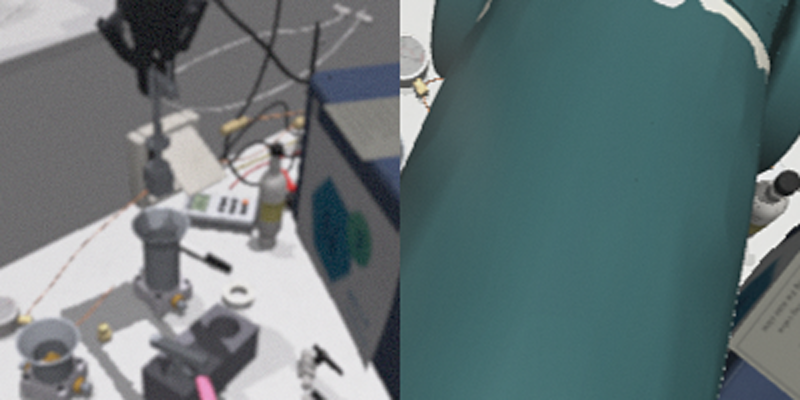

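The left half of the crop shows the key held upright with its socket just above the tall funnel. In the top view the arm covers the tower. I check the socket tip against the mouth by depth.

```bash
python3 - <<'E'
from h import *
W=cloud('scene',np.load('pics/scene1.npy')).reshape(-1,3); W=W[~np.isnan(W[:,0])]
k=W[np.hypot(W[:,0]-.6255,W[:,1]+.2125)<.05]
i=viewer.camera_info('scene'); c=-np.array(i['R']).T@np.array(i['t']); v=np.array([.6255,-.2125])-c[:2]; v/=np.linalg.norm(v); n=np.array([-v[1],v[0]]); print(c,v)
for z in np.arange(.16,.32,.012):
    q=k[abs(k[:,2]-z)<.006]
    if len(q)>3:
        l=(q[:,:2]-[.6255,-.2125])@n; f=(q[:,:2]-[.6255,-.2125])@v; print(z.round(3),len(q),'lateral',l.min().round(4),l.max().round(4),'mid',((l.min()+l.max())/2).round(4),'near',f.min().round(4))
r=k[abs(k[:,2]-.134)<.004]; 
A=np.c_[2*r[:,:2],np.ones(len(r))]; s=np.linalg.lstsq(A,(r[:,:2]**2).sum(1),rcond=None)[0]; print('mouth',len(r),s[:2])
E
```

```text
[0.17675699 0.37841871 0.70751957] [ 0.60477977 -0.79639276]
0.184 5 lateral -0.0146 0.0008 mid -0.0069 near -0.0165
0.196 57 lateral -0.0174 0.0183 mid 0.0005 near -0.0215
0.208 64 lateral -0.0175 0.0204 mid 0.0014 near -0.0213
0.22 67 lateral -0.0176 0.0198 mid 0.0011 near -0.0216
0.232 69 lateral -0.013 0.0144 mid 0.0007 near -0.0156
0.244 15 lateral -0.0035 0.0042 mid 0.0004 near -0.0076
0.256 26 lateral -0.0134 0.0156 mid 0.0011 near -0.0186
0.268 70 lateral -0.0137 0.0154 mid 0.0009 near -0.0186
0.28 23 lateral -0.0045 0.0053 mid 0.0004 near -0.0077
0.292 20 lateral -0.0024 0.005 mid 0.0013 near -0.0082
0.304 19 lateral -0.0027 0.0045 mid 0.0009 near -0.0069
0.316 17 lateral -0.003 0.0042 mid 0.0006 near -0.0069
mouth 143 [ 0.62613895 -0.21164002]
```

Emit:
{"name": "jog_arm", "arguments": {"motion": [{"dx": 0.1, "dy": -0.1, "dz": 0, "turn": 0}, {"dx": 0, "dy": 0, "dz": -1.0, "turn": 0}, {"dx": 0, "dy": 0, "dz": -1.2, "turn": 0}, {"dx": 0, "dy": 0, "dz": -1.2, "turn": 0}, {"dx": 0, "dy": 0, "dz": -1.2, "turn": 0}, {"dx": 0, "dy": 0, "dz": -1.2, "turn": 0}, {"dx": 0, "dy": 0, "dz": -1.2, "turn": 0}, {"dx": 0, "dy": 0, "dz": -1.0, "turn": 0}, {"dx": 0, "dy": 0, "dz": -0.6, "turn": 0}, {"dx": 0, "dy": 0, "dz": 0, "turn": 0}, {"dx": 0, "dy": 0, "dz": 0, "turn": 0}, {"dx": 0, "dy": 0, "dz": 0, "turn": 0}]}}

```text
time: 7.62
tool_pos: [0.6265, -0.2137, 0.2341]
tcp_rot: [0.545, 3.093, -0.0]
wrist_force: [-0.9, 0.1, -2.3]
width: 0.169
```

Emit:
{"name": "jog_arm", "arguments": {"motion": [{"dx": 0, "dy": 0, "dz": -0.5, "turn": 0}, {"dx": 0, "dy": 0, "dz": -0.5, "turn": 0}, {"dx": 0, "dy": 0, "dz": -0.5, "turn": 0}, {"dx": 0, "dy": 0, "dz": -0.5, "turn": 0}, {"dx": 0, "dy": 0, "dz": -0.5, "turn": 0}, {"dx": 0, "dy": 0, "dz": -0.5, "turn": 0}, {"dx": 0, "dy": 0, "dz": -0.5, "turn": 0}, {"dx": 0, "dy": 0, "dz": 0, "turn": 0}, {"dx": 0, "dy": 0, "dz": 0, "turn": 0}]}}

```text
time: 8.37
tool_pos: [0.6256, -0.2134, 0.1975]
tcp_rot: [-0.545, -3.093, -0.0]
wrist_force: [0.7, 0.0, -1.5]
width: 0.17
```

Emit:
{"name": "jog_arm", "arguments": {"motion": [{"dx": 0, "dy": 0, "dz": -0.3, "turn": 0}, {"dx": 0, "dy": 0, "dz": -0.3, "turn": 0}, {"dx": 0, "dy": 0, "dz": -0.3, "turn": 0}, {"dx": 0, "dy": 0, "dz": -0.3, "turn": 0}, {"dx": 0, "dy": 0, "dz": 0, "turn": 0}]}}

```text
time: 8.78
tool_pos: [0.6255, -0.2133, 0.1853]
tcp_rot: [-0.545, -3.093, -0.0]
wrist_force: [-0.5, -0.2, -3.3]
width: 0.163
```

Emit:
{"name": "jog_arm", "arguments": {"motion": [{"dx": 0, "dy": 0, "dz": -0.4, "turn": 0}, {"dx": 0, "dy": 0, "dz": -0.4, "turn": 0}, {"dx": 0, "dy": 0, "dz": -0.4, "turn": 0}, {"dx": 0, "dy": 0, "dz": -0.4, "turn": 0}, {"dx": 0, "dy": 0, "dz": -0.3, "turn": 0}, {"dx": 0, "dy": 0, "dz": -0.2, "turn": 0}, {"dx": 0, "dy": 0, "dz": 0, "turn": 0}, {"dx": 0, "dy": 0, "dz": 0, "turn": 0}]}}

```text
time: 9.45
tool_pos: [0.6259, -0.2135, 0.1651]
tcp_rot: [-0.545, -3.094, -0.0]
wrist_force: [-0.2, -0.9, -1.3]
width: 0.17
```

Emit:
{"name": "jog_arm", "arguments": {"motion": [{"dx": 0, "dy": 0, "dz": -0.2, "turn": -0.05}, {"dx": 0, "dy": 0, "dz": 0, "turn": -0.08}, {"dx": 0, "dy": 0, "dz": 0, "turn": -0.08}, {"dx": 0, "dy": 0, "dz": 0, "turn": -0.08}, {"dx": 0, "dy": 0, "dz": 0, "turn": -0.08}, {"dx": 0, "dy": 0, "dz": 0, "turn": -0.08}, {"dx": 0, "dy": 0, "dz": 0, "turn": -0.08}, {"dx": 0, "dy": 0, "dz": 0, "turn": -0.08}, {"dx": 0, "dy": 0, "dz": 0, "turn": -0.08}, {"dx": 0, "dy": 0, "dz": 0, "turn": -0.08}, {"dx": 0, "dy": 0, "dz": 0, "turn": -0.03}, {"dx": 0, "dy": 0, "dz": 0, "turn": 0}]}}

```text
time: 10.45
tool_pos: [0.6258, -0.2138, 0.1636]
tcp_rot: [1.708, 2.637, -0.001]
wrist_force: [-1.4, -1.0, -2.0]
width: 0.171
```

```bash
python3 - <<'E'
from h import *
s=bot.read_state(); print({k:np.round(s[k],3) for k in('time','q','tool_pos','wrist_force','torque','width')}); r=s['tcp_rot']; print('bar',np.degrees(2*np.arctan2(r[1],r[0]))%180-180)
E
```

```text
{'time': np.float64(10.45), 'q': array([-3.670e-01,  2.860e-01,  1.704e+00, -1.000e-03,  1.152e+00,
       -7.880e-01]), 'tool_pos': array([ 0.626, -0.214,  0.164]), 'wrist_force': array([-1.413, -1.008, -2.018]), 'torque': array([-0.172,  0.313,  0.051]), 'width': np.float64(0.171)}
bar -65.84907429360659
```

Emit:
{"name": "jog_arm", "arguments": {"motion": [{"dx": 0, "dy": 0, "dz": 0, "turn": -0.05}, {"dx": 0, "dy": 0, "dz": 0, "turn": -0.08}, {"dx": 0, "dy": 0, "dz": 0, "turn": -0.08}, {"dx": 0, "dy": 0, "dz": 0, "turn": -0.08}, {"dx": 0, "dy": 0, "dz": 0, "turn": -0.08}, {"dx": 0, "dy": 0, "dz": 0, "turn": -0.08}, {"dx": 0, "dy": 0, "dz": 0, "turn": -0.08}, {"dx": 0, "dy": 0, "dz": 0, "turn": -0.08}, {"dx": 0, "dy": 0, "dz": 0, "turn": -0.08}, {"dx": 0, "dy": 0, "dz": 0, "turn": -0.06}, {"dx": 0, "dy": 0, "dz": 0, "turn": 0}, {"dx": 0, "dy": 0, "dz": 0, "turn": 0}]}}

```text
time: 11.45
tool_pos: [0.6258, -0.2135, 0.1636]
tcp_rot: [-2.552, -1.832, 0.0]
wrist_force: [-2.0, -0.2, -1.0]
width: 0.168
```

```bash
cat > st.py <<'E'
from h import *
s=bot.read_state(); print({k:np.round(s[k],3) for k in('time','q','tool_pos','wrist_force','torque','width')}); r=s['tcp_rot']; print('bar',np.degrees(2*np.arctan2(r[1],r[0]))%180-180)
E
python3 st.py
```

```text
{'time': np.float64(11.45), 'q': array([-0.366,  0.286,  1.704, -0.   ,  1.152, -0.041]), 'tool_pos': array([ 0.626, -0.213,  0.164]), 'wrist_force': array([-1.987, -0.165, -0.961]), 'torque': array([ 0.018,  0.391, -0.047]), 'width': np.float64(0.168)}
bar -108.65429887635594
```

Emit:
{"name": "jog_arm", "arguments": {"motion": [{"dx": 0, "dy": 0, "dz": 0, "turn": -0.05}, {"dx": 0, "dy": 0, "dz": 0, "turn": -0.05}, {"dx": 0, "dy": 0, "dz": 0, "turn": 0}]}}

```text
time: 11.7
tool_pos: [0.6259, -0.2135, 0.1635]
tcp_rot: [-2.642, -1.7, 0.0]
wrist_force: [-1.2, 0.5, -0.4]
width: 0.168
```

```bash
python3 st.py
```

```text
{'time': np.float64(11.7), 'q': array([-0.366,  0.286,  1.704,  0.   ,  1.152,  0.061]), 'tool_pos': array([ 0.626, -0.213,  0.164]), 'wrist_force': array([-1.181,  0.523, -0.435]), 'torque': array([0.11 , 0.384, 0.043]), 'width': np.float64(0.168)}
bar -114.47823196047426
```

Emit:
{"name": "jog_arm", "arguments": {"motion": [{"dx": 0, "dy": 0, "dz": 0, "turn": -0.04}, {"dx": 0, "dy": 0, "dz": 0, "turn": 0}]}}

```text
time: 11.87
tool_pos: [0.6259, -0.2134, 0.1635]
tcp_rot: [-2.675, -1.648, 0.0]
wrist_force: [-2.3, 0.6, 0.0]
width: 0.169
```

```bash
python3 st.py
```

```text
{'time': np.float64(11.867), 'q': array([-0.366,  0.286,  1.704,  0.   ,  1.151,  0.1  ]), 'tool_pos': array([ 0.626, -0.213,  0.163]), 'wrist_force': array([-2.347,  0.609,  0.027]), 'torque': array([0.079, 0.435, 0.011]), 'width': np.float64(0.169)}
bar -116.71990141030324
```

Emit:
{"name": "jog_arm", "arguments": {"motion": [{"dx": 0, "dy": 0, "dz": 0, "turn": -0.04}, {"dx": 0, "dy": 0, "dz": 0, "turn": 0}]}}

```text
time: 12.03
tool_pos: [0.626, -0.2135, 0.1635]
tcp_rot: [-2.707, -1.594, -0.0]
wrist_force: [-1.9, 1.0, 0.4]
width: 0.169
```

```bash
python3 st.py
```

```text
{'time': np.float64(12.033), 'q': array([-0.366,  0.286,  1.704,  0.   ,  1.151,  0.14 ]), 'tool_pos': array([ 0.626, -0.213,  0.163]), 'wrist_force': array([-1.931,  1.045,  0.381]), 'torque': array([0.147, 0.412, 0.013]), 'width': np.float64(0.169)}
bar -119.00787783636417
```

Emit:
{"name": "jog_arm", "arguments": {"motion": [{"dx": 0, "dy": 0, "dz": 0, "turn": -0.04}, {"dx": 0, "dy": 0, "dz": 0, "turn": 0}]}}

```text
time: 12.2
tool_pos: [0.6261, -0.2135, 0.1635]
tcp_rot: [2.738, 1.54, 0.0]
wrist_force: [-2.2, -0.5, -0.2]
width: 0.169
```

```bash
python3 st.py
```

```text
{'time': np.float64(12.2), 'q': array([-0.366,  0.286,  1.704,  0.   ,  1.151,  0.18 ]), 'tool_pos': array([ 0.626, -0.213,  0.163]), 'wrist_force': array([-2.24 , -0.518, -0.201]), 'torque': array([0.121, 0.42 , 0.003]), 'width': np.float64(0.169)}
bar -121.29314259375172
```

Emit:
{"name": "jog_arm", "arguments": {"motion": [{"dx": 0, "dy": 0, "dz": 0, "turn": -0.04}, {"dx": 0, "dy": 0, "dz": 0, "turn": -0.03}, {"dx": 0, "dy": 0, "dz": 0, "turn": 0}]}}

```text
time: 12.45
tool_pos: [0.626, -0.2135, 0.1634]
tcp_rot: [2.79, 1.444, -0.0]
wrist_force: [-1.6, -0.1, 0.1]
width: 0.166
```

```bash
python3 st.py; python3 -c "
from h import *
print(bot.read_state()['joint_torque'].round(3))
p,d=grab('scene','scene2'); a=p[60:230,190:310]
cv2.imwrite('pics/c3.png',cv2.resize(a[:,:,::-1],None,fx=4,fy=3.5,interpolation=cv2.INTER_CUBIC))"
```

```text
{'time': np.float64(12.45), 'q': array([-0.366,  0.286,  1.704, -0.   ,  1.151,  0.249]), 'tool_pos': array([ 0.626, -0.213,  0.163]), 'wrist_force': array([-1.569, -0.138,  0.075]), 'torque': array([0.125, 0.456, 0.239]), 'width': np.float64(0.166)}
bar -125.2612121328051
[ -0.14  -51.477 -36.356   0.173  -0.751   0.56 ]
```

View pics/c3.png

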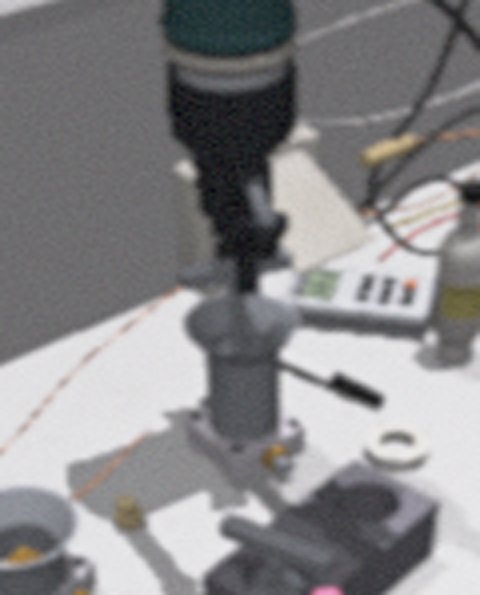

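The z torque rose to 0.24 N m (joint 6 to 0.56), so the stem is at its stop. The picture shows the key in the tower with its bar just above the funnel at about (240,275). Next I back off slightly, set the key on the floor and release.

Emit:
{"name": "jog_arm", "arguments": {"motion": [{"dx": 0, "dy": 0, "dz": -0.2, "turn": 0.03}, {"dx": 0, "dy": 0, "dz": 0, "turn": 0}, {"dx": 0, "dy": 0, "dz": 0, "turn": 0}]}}

```text
time: 12.75
tool_pos: [0.6271, -0.2138, 0.1631]
tcp_rot: [2.766, 1.485, 0.003]
wrist_force: [-1.9, 1.3, 5.7]
width: 0.17
```

Emit:
{"name": "jog_arm", "arguments": {"motion": [{"dx": 0, "dy": 0, "dz": 0, "turn": 0}, {"dx": 0, "dy": 0, "dz": 0, "turn": 0}, {"dx": 0, "dy": 0, "dz": 0, "turn": 0}, {"dx": 0, "dy": 0, "dz": 0, "turn": 0}, {"dx": 0, "dy": 0, "dz": 0, "turn": 0}, {"dx": 0, "dy": 0, "dz": 0, "turn": 0}, {"dx": 0, "dy": 0, "dz": 0, "turn": 0}, {"dx": 0, "dy": 0, "dz": 0, "turn": 0}, {"dx": 0, "dy": 0, "dz": 0, "turn": 0}, {"dx": 0, "dy": 0, "dz": 0, "turn": 0}], "fingers": 6}}

```text
time: 13.58
tool_pos: [0.626, -0.2135, 0.1613]
tcp_rot: [-2.77, -1.482, -0.0]
wrist_force: [0.0, -0.4, -0.5]
width: 0.703
```

Emit:
{"name": "jog_arm", "arguments": {"motion": [{"dx": 0, "dy": 0, "dz": 0.5, "turn": 0}, {"dx": 0, "dy": 0, "dz": 1.0, "turn": 0}, {"dx": 0, "dy": 0, "dz": 1.5, "turn": 0}, {"dx": 0, "dy": 0, "dz": 1.5, "turn": 0}, {"dx": 0, "dy": 0, "dz": 2, "turn": 0}, {"dx": 0, "dy": 0, "dz": 2, "turn": 0}, {"dx": 0, "dy": 0, "dz": 2, "turn": 0}, {"dx": 0, "dy": 0, "dz": 2, "turn": 0}, {"dx": 0, "dy": 0, "dz": 1, "turn": 0}, {"dx": 0, "dy": 0, "dz": 0, "turn": 0}]}}

```text
time: 14.42
tool_pos: [0.6277, -0.2142, 0.3011]
tcp_rot: [2.765, 1.48, 0.008]
wrist_force: [0.3, -0.6, 0.9]
width: 0.705
```

Emit:
{"name": "jog_arm", "arguments": {"motion": [{"dx": -0.5, "dy": 2, "dz": 0, "turn": 0}, {"dx": -1, "dy": 3, "dz": 0, "turn": 0}, {"dx": -1, "dy": 3, "dz": 0, "turn": 0}, {"dx": -1, "dy": 3, "dz": 0, "turn": 0}, {"dx": -1, "dy": 3, "dz": 0, "turn": 0}, {"dx": -1, "dy": 3, "dz": 0, "turn": 0}, {"dx": -1, "dy": 3, "dz": 0, "turn": 0}, {"dx": -1, "dy": 3, "dz": 0, "turn": 0}, {"dx": -1, "dy": 3, "dz": 0, "turn": 0}, {"dx": -0.5, "dy": 2, "dz": 0, "turn": 0}, {"dx": 0, "dy": 0, "dz": 0, "turn": 0}, {"dx": 0, "dy": 0, "dz": 0, "turn": 0}]}}

```text
time: 15.42
tool_pos: [0.5352, 0.0673, 0.2953]
tcp_rot: [-2.768, -1.486, 0.002]
wrist_force: [0.2, -0.2, 0.2]
width: 0.702
```

```bash
python3 - <<'E'
from h import *
t,e=grab('top','top2'); p,d=grab('scene','scene2b')
for n,D in(('top',e),('scene',d)):
    W=cloud(n,D).reshape(-1,3); k=W[(np.hypot(W[:,0]-.6257,W[:,1]+.213)<.06)&(W[:,2]>.165)&(W[:,2]<.21)]
    if len(k): print(n,len(k),'ztop',np.percentile(k[:,2],90).round(4),cv2.minAreaRect((k[:,:2]*1000).astype(np.float32)))
cv2.imwrite('pics/c4.png',cv2.resize(np.hstack([p[100:250,170:330],t[80:230,230:390]])[:,:,::-1],None,fx=2.5,fy=2.5,interpolation=cv2.INTER_CUBIC))
E
```

```text
top 369 ztop 0.1891 ((624.2247314453125, -212.8148956298828), (75.84999084472656, 16.580921173095703), 63.052337646484375)
scene 225 ztop 0.1912 ((625.1231079101562, -210.50404357910156), (74.71574401855469, 16.679800033569336), 60.705867767333984)
```

View pics/c4.png

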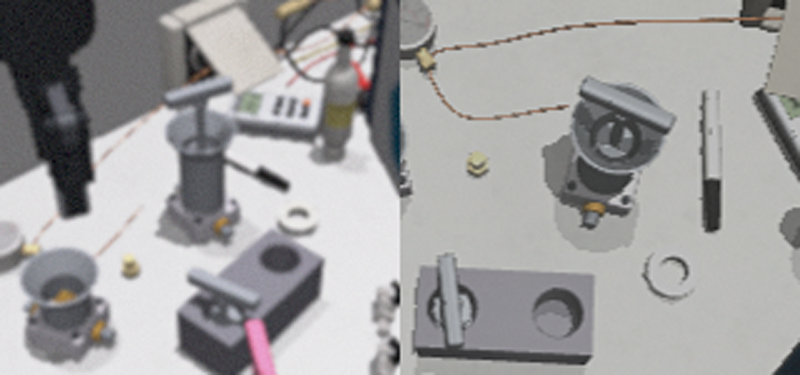

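The bar's centre is at z ≈ 0.182, about 50 mm above the mouth and within 2 mm of the axis. Its heading is about -118°, or 1.76 rad from the foot, so the stem is near 1.4 rad. The robot is clear, so I hand the job in.

```bash
python3 -c "
from workcell import bot
print(bot.finish_job())"
```

```text
the job is handed in; nothing more can be done
None
```

I took the long key out of the rack by its crossbar, lowered it onto the tall valve's stem and turned it clockwise until I felt the stop. I then released it, backed the arm clear and handed the job in at about 15.5 s. No verdict was reported.

- **Key position:** Two views put the bar's centre at z ≈ 0.182, about 50 mm above the mouth (48 mm when fully down). It is within about 2 mm of the shaft's axis.
- **Stem angle:** I could not see the stem itself. The bar stands about 1.76 rad clockwise of the foot; less the 0.35 rad of play, that puts the stem near 1.4. The moment about z rose from about 0 to 0.24 N m at the end of the turn, which agrees with having reached the stop.
- **Disagreements:** I felt the stop with the gripper at -125°, where the foot heading predicted about -117°. The released bar measured -117° to -119°, so it had slipped in the grip or sprung back by about 5°. The two views also differ by about 2 mm in y. Neither puts the limits in doubt.
- **Refused calls:** My first two move calls were refused because every row needs all four numbers; nothing moved in them.

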